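# Open the paper hatch of the echo-sounder printer

### The job

The echo-sounder printer on the chart table is due for a new roll, so open its wide paper hatch: with the fingertips press the ribbed thumb pad at the hatch's front edge gently down to its stop, once, so that the push-push latch lets go, then take the fingers away upwards and let the hatch spring open. Wait clear of it for a few seconds to see that it stays open, and do not push it shut again. Leave the small battery hatch beside it shut, and do not pick up or shift any of the loose things around the printer.

Things in the scene. Friction and masses are not known exactly. Their poses are not given: they have to be found in the camera images.
- printer: Beige desktop echo-sounder printer, fixed, 230 mm deep (its x), 300 mm wide (its y), deck 78 mm high. Origin: centre of its underside, on the table. -x is its front, with a sloping key panel lower than the deck; +x its back. Two covers stand 6 mm proud of the deck, both hinged at the far (+x) edge, their front edges in line 75 mm in front of the origin: wide paper hatch, small battery hatch.
- paper_hatch_pad (a point): Top centre of the thumb pad (14 by 34 mm, raised 1.5 mm, three dark ribs) of the wide paper hatch (160 mm wide, 130 mm front to back, dark window, centre line at printer y = +50 mm). The pad lies 18 mm behind the middle of the front edge, 85.5 mm above the table when shut. Moves with the hatch: x from front edge to hinge, y along the hinge, z out of its upper face.
- paper_hatch (a joint): Angle of the paper hatch, rad: about 0 latched shut, negative pressed in, positive open. Sprung; held by a push-push latch. Pad takes 2.5 to 3 N; latch lets go 3 mm down; rubber from 4.2 mm, 6 to 8 N at 6 mm, dead stop at 7.4 mm. Let go, the hatch rises with the finger to its stop at 0.62 rad in 1 s (pad 64 mm higher, 25 mm farther back) and is held there. Pushed right down it latches again.
- paper_hatch_latch (a joint): Sideways place, m, of the paper hatch's follower pin, hidden in the latch: near 0 latched shut, between -0.006 and -0.011 once let go and while the hatch is open; above -0.004 with the hatch off its shut place only while it is being pushed shut again, on the pin's way into the catch.
- battery_hatch_pad (a point): Top centre of the same kind of thumb pad on the small battery hatch (64 mm wide, 90 mm front to back, no window, centre line at printer y = -90 mm), 18 mm behind its front edge. To be left alone.
- battery_hatch (a joint): Angle of the small battery hatch in rad: about 0 latched shut, positive when open. It has the same kind of latch.
- paper_roll: Loose: the spare white roll of recorder paper, 52 mm across and 112 mm high, standing on end beside the printer. Origin: centre of its underside. To be left alone.
- chart_weight: Loose: brass chart weight, a disc 60 mm across with a knob, 35 mm high, lying in front of the printer. Origin: centre of its underside. To be left alone.
- dividers: Loose: steel and brass chart dividers lying flat, folded, 155 mm long (their x), 9 mm thick, in front of the printer. Origin: underside, middle of their length. To be left alone.
- mug: Loose: white mug, 80 mm across and 92 mm high, beside the printer. Origin: centre of its underside. To be left alone.

How it is judged:
By the outcome, as a careful person would: the job done as asked, in the order asked, and still so for the second after the job is handed in, with the robot touching nothing.
It also fails if it takes over 32 s, if anything falls off the work surface, if the arm or the gripper's body presses on something with over 40 N, if the wrist force passes 120 N, or if a joint passes its speed limit or range.

### The arm

A 6-joint arm with a two-finger parallel gripper is mounted at the origin on the work surface. World frame = base frame: x ahead of the robot, y to its left, z up, the work surface at z = 0. Lengths are in mm, angles in rad, forces in N, time in s.
With the tool pointing down it reaches from about 350 to 775 mm from the base axis. Payload 7.3 kg.
Tool frame: the origin (TCP) lies at the very end of the fingers, on their centre line; the grasp point (between the pads) lies 19 mm behind it; z points along the fingers, y is the line along which they close (so a half turn about z gives the same grasp; the last joint's range is limited). The gripper opens to 92 mm and grips with 3 to 60 N. Pads are 19 mm wide; open, the fingers measure 130 mm over their backs; the gripper's body (75 mm by 190 mm) begins 47 mm behind the grasp point.
Start: joints at [-1.395, 0.342, 1.524, -0, 1.275, -0.146], TCP at [166.067, -498.063, 226.741] pointing down, gripper open.
Joint ranges: [-2.53, 2.53], [-0.77, 2.02], [0.04, 2.7], [-1, 4.14], [0.28, 2.66], [-3.11, 3.11]. Speed limits (rad/s): [2.57, 2.57, 3.14, 3.14, 3.14, 3.14].

### API

Orientations are given as [roll, pitch, yaw] about the fixed x, y, z axes, in that order (R = Rz(yaw) Ry(pitch) Rx(roll)).
In Python, from plant import bot gives the robot as it stands.
- The arm moves only by the tool jog_arm, never from a script. Its argument "targets" is a list of rows, each an object with "xyz": the shift along the tool's x, y, z as a fraction of full scale, a list of three; "spin": the turn about the tool's z as a fraction of full scale. In form: [{"xyz": [x, y, z], "spin": spin}, ...]. A call has exactly 10 rows; each row shifts and turns the commanded pose from where the row before left it, along the tool's axes as they then stand; what a row does not reach is not made up. Full scale, the value 1, is 80 mm for a shift and 0.1 rad for a turn. A row lasts 1/8 s, in which the tool goes at most 62.5 mm and 10.7 degrees, less where a joint would pass 70% of its speed; a pose out of reach is approached as far as the arm can. A call with a number of a shift or a turn outside -1 to 1 is refused whole. A call with a gripper value outside its range is refused whole. "gripper" is the opening in per cent of the stroke, from 0 (shut) to 100 (fully open), set as the call begins (left out, the last holds). The fingers move at their own pace and stop on an object; the grip force is fixed at half the most. Time passes only in rows, so rows that do not move let the fingers close, or fill a call up. It gives the time, the measured TCP pose, the force, the opening and the grip force at its end, in the units of the state.
- bot.get_obs(): the state, without advancing time (a new reading comes with each control period).
- bot.capture(name): name is "side" or "top" or "wrist"; returns the picture (384x512x3 uint8, blue, green, red); there is no depth.
- bot.get_calibration(name): a dict with "vfov" (degrees; the focal length in pixels is half the picture's height over the tangent of half this angle, whatever the lens; pixels are square), "cx", "cy" (the principal point, pixels), "eye" and "rotation" of the camera in the world. Camera axes: x right, y down, z forward; pixel columns grow to the right and rows downward; lengths in mm; the calibration is good to about 2 mm. A picture is of the moment at which its call begins: read the wrist's pose just before it. get_calibration takes no time and is no camera call; for the wrist camera it gives the pose at the moment of the call.
- bot.close_job(): hands the job in; it is judged then, once.
The state is a dict: "time": time; "joint_positions": joint angles; "dq": joint speeds; "tau": joint torques, N m; "tool_pos": TCP position; "tcp_rot": TCP orientation; "contact_force": force on the tool from outside, world axes, zero at the start; "moment": the same for the moment, N m; "grip_width": finger opening in mm; "finger_force": force on a finger pad.
Only numpy, scipy, OpenCV 4.12 (cv2) and the standard library are available. Lean on these libraries where they do the work, as an engineer would, in place of code of your own. Each camera call takes 0.05 s, during which the arm holds its last target. There are 200 camera calls.

## Working session

There is one attempt and no reset: what is moved stays moved. The work goes in short steps, Python scripts to look and compute and a tool call to move; the robot and the scene stay as the last step left them, time stands still between calls to the robot, and variables do not carry over. Pictures are saved under pics/ and viewed, at most 10 in all, crops included, and the job is handed in when it is done.

Besides the shell and the picture viewer there is one more tool, called after "Request:" as name(argument=value, ...), one argument or row to a line, values as JSON. jog_arm: Moves the arm, as the interface text tells. Shift numbers are shares of 80 mm and turn numbers shares of 0.1 rad, none past 1 either way. Its arguments: {"type":"object","properties":{"targets":{"type":"array","items":{"type":"object","properties":{"xyz":{"type":"array","items":{"type":"number"}},"spin":{"type":"number"}}}},"gripper":{"type":"number"}},"required":["targets"]}

```bash
mkdir -p pics
python3 - <<'E'
from plant import bot
import cv2
o=bot.get_obs();print(o['time'],o['tool_pos'],o['tcp_rot'],o['contact_force'],o['grip_width'])
for n in("top","side"):
    c=bot.get_calibration(n);print(n,c)
    cv2.imwrite(f'pics/{n}0.png',bot.capture(n))
E
```

```text
0.0 [ 166.01160964 -497.64903557  226.04307176] [-3.14007659e+00 -2.24694156e-04  3.21820099e-01] [-0.92958573 -0.3107624   0.36942587] 91.63990277200863
top {'vfov': 49.607701812247726, 'cx': 257.74875812939297, 'cy': 187.00704159469166, 'eye': array([ 457.07930079,   -5.46078696, 1330.93176069]), 'rotation': array([-3.06104895,  0.01767739, -1.57952665])}
side {'vfov': 54.2138115894828, 'cx': 256.1416039278358, 'cy': 196.33857275181217, 'eye': array([ 352.15003982, -527.06797278,  794.12077098]), 'rotation': array([-2.48845507, -0.00365974, -0.33383048])}
```

View pics/top0.png

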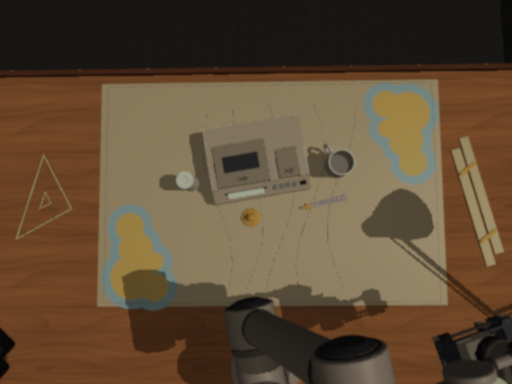

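View pics/side0.png

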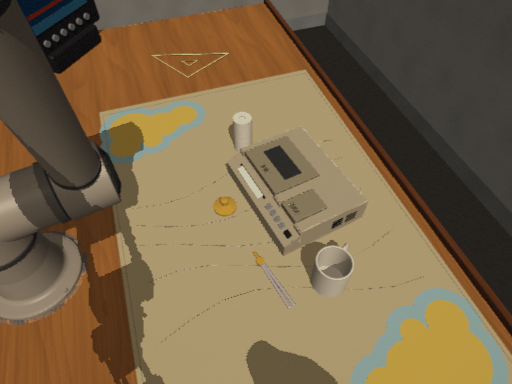

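The top view shows the printer at about (257,160), turned slightly. The paper hatch's dark window is at (240,162), the battery hatch at (288,160), the roll at (185,180), the weight at (251,217), the dividers at (323,202) and the mug at (341,162). I'll measure the window, then enlarge the hatch to find the pad.

```bash
cat > h.py <<'E'
import numpy as np,cv2
from scipy.spatial.transform import Rotation as R
def K(c): return 192/np.tan(np.radians(c['vfov'])/2)
def Rm(c):
    r=np.asarray(c['rotation']); return r if r.shape==(3,3) else R.from_euler('xyz',r).as_matrix()
def ray(c,u,v,z):
    d=Rm(c)@np.array([(u-c['cx'])/K(c),(v-c['cy'])/K(c),1]); e=np.asarray(c['eye'])
    return e+d*(z-e[2])/d[2]
def proj(c,p):
    q=Rm(c).T@(np.asarray(p)-c['eye']); return c['cx']+K(c)*q[0]/q[2],c['cy']+K(c)*q[1]/q[2]
E
python3 - <<'E'
from plant import bot
from h import *
im=cv2.imread('pics/top0.png');ims=cv2.imread('pics/side0.png')
a=cv2.resize(im[110:210,190:315],None,fx=6,fy=6,interpolation=cv2.INTER_CUBIC)
cv2.imwrite('pics/topc.png',cv2.convertScaleAbs(a,alpha=1.4))
b=cv2.resize(ims[120:255,220:375],None,fx=4,fy=4,interpolation=cv2.INTER_CUBIC)
cv2.imwrite('pics/sidec.png',cv2.convertScaleAbs(b,alpha=1.4))
for n,i,(x0,y0,x1,y1) in(('top',im,(215,140,268,185)),('side',ims,(255,135,305,185))):
    g=cv2.cvtColor(i,cv2.COLOR_BGR2GRAY)
    m=np.zeros_like(g);m[y0:y1,x0:x1]=(g[y0:y1,x0:x1]<55)*255
    k=max(cv2.findContours(m,0,2)[0],key=cv2.contourArea);r=cv2.minAreaRect(k)
    c=bot.get_calibration(n)
    print(n,r,ray(c,*r[0],84),[ray(c,*p,84)[:2].round() for p in cv2.boxPoints(r)])
E
```

```text
top ((240.14779663085938, 161.95726013183594), (14.98578929901123, 34.89888000488281), 80.21759033203125) [634.5857477   68.35225871  84.        ] [array([649., 124.]), array([666.,  20.]), array([620.,  13.]), array([604., 117.])]
side ((281.7073669433594, 162.13414001464844), (38.2625732421875, 16.2420711517334), 51.34019088745117) [630.80489505  68.46009991  84.        ] [array([598., 117.]), array([643., 141.]), array([662.,  22.]), array([619.,   2.])]
```

View pics/topc.png

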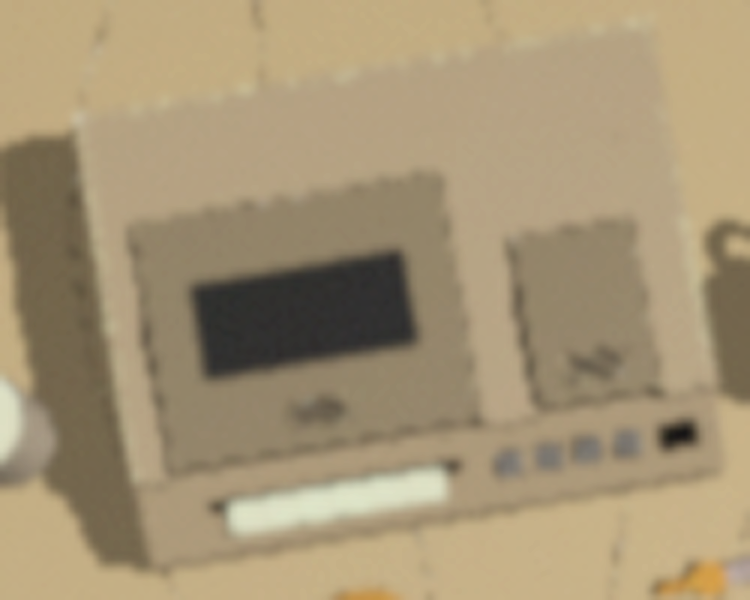

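View pics/sidec.png

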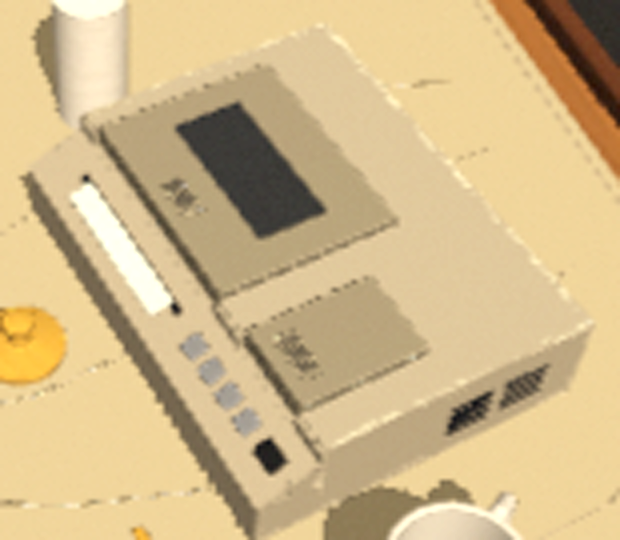

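The pad ribs show at about pixel (242.6,177.9) in the top view and (266,169) in the side view.

Run:
```python
from plant import bot
from h import *
ct=bot.get_calibration('top');cs=bot.get_calibration('side')
w=np.mean([[634.6,68.35],[630.8,68.5]],0)
for c,p in((ct,(242.6,177.9)),(cs,(265.6,168.6))): print(ray(c,*p,85.5))
# window centre lies on the centre line; yaw from long edges
x=.165;print('dir',np.cos(x),np.sin(x),'window',w)
p=np.array([594,62.]);o=bot.get_obs();d=p-o['tool_pos'][:2];y=o['tcp_rot'][2]
print(d, 'tool xy', d@[np.cos(y),np.sin(y)], d@[np.sin(y),-np.cos(y)])
```

```text
[585.82508554  61.12086225  85.5       ]
[583.68376611  59.83074956  85.5       ]
dir 0.9864183553463477 0.16425233099048098 window [632.7    68.425]
[427.99113949 559.69346386] tool xy 583.0467737979732 -395.58772545082786
```

Request:
jog_arm(
  targets=[
    {"xyz": [0.3,-0.2,0],"spin": 0},
    {"xyz": [0.5,-0.35,0],"spin": 0},
    {"xyz": [0.5,-0.35,0],"spin": 0},
    {"xyz": [0.5,-0.35,0],"spin": 0},
    {"xyz": [0.5,-0.35,0],"spin": 0},
    {"xyz": [0.5,-0.35,0],"spin": 0},
    {"xyz": [0.5,-0.35,0],"spin": 0},
    {"xyz": [0.5,-0.35,0],"spin": 0},
    {"xyz": [0.5,-0.35,0],"spin": 0},
    {"xyz": [0.5,-0.35,0],"spin": 0},
  ],
  gripper=0,
)

```text
time: 1.35
tool_pos: [446.2, -120.9, 226.5]
tcp_rot: [-3.142, 0.0, 0.322]
contact_force: [0.4, -0.5, -0.7]
grip_width: 0.8
finger_force: 0.0
```

Request:
jog_arm(
  targets=[
    {"xyz": [0.5,-0.35,0],"spin": 0},
    {"xyz": [0.5,-0.35,0],"spin": 0},
    {"xyz": [0.5,-0.35,0],"spin": 0},
    {"xyz": [0.5,-0.35,0],"spin": 0},
    {"xyz": [0.35,-0.2,0],"spin": 0},
    {"xyz": [0,0,0],"spin": 0.5},
    {"xyz": [0,0,0],"spin": 0.5},
    {"xyz": [0,0,0],"spin": 0.57},
    {"xyz": [0,0,0],"spin": 0},
    {"xyz": [0,0,0],"spin": 0},
  ],
)

```text
time: 2.6
tool_pos: [583.3, 58.5, 226.5]
tcp_rot: [-3.142, 0.0, 0.166]
contact_force: [-0.9, 0.7, 0.5]
grip_width: 0.7
finger_force: 0.0
```

Run:
```python
from plant import bot
from h import *
o=bot.get_obs();print(o['time'],o['tool_pos'],o['tcp_rot'],o['contact_force'],o['grip_width'])
c=bot.get_calibration('wrist');print(c)
im=bot.capture('wrist');cv2.imwrite('pics/w1.png',im)
print('pad proj',proj(c,[585,60.5,85.5]),'window',proj(c,[632.7,68.4,84]))
```

```text
2.6 [583.34632268  58.48963395 226.47486488] [-3.14158469e+00  4.72326082e-04  1.65874967e-01] [-0.93856834  0.73802611  0.54458431] 0.738006485291236
{'vfov': 61.56270738089794, 'cx': 254.39741828164273, 'cy': 193.21277310891915, 'eye': array([657.77229004,  69.6183644 , 385.36990695]), 'rotation': array([ 2.85697515e+00, -4.33498778e-04, -1.40471211e+00])}
pad proj (np.float64(251.08626412812035), np.float64(178.71588514675358)) window (np.float64(251.05278228416967), np.float64(127.17433893581953))
```

View pics/w1.png

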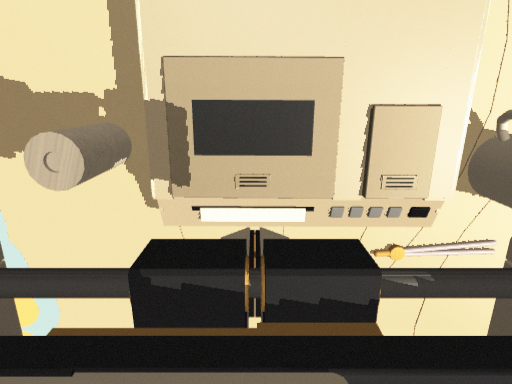

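The wrist view shows the paper pad at about (253,181.5), the window at (253,128) and the fingertips at (255,235), lined up with the printer.

Run:
```python
from plant import bot
from h import *
c=bot.get_calibration('wrist');o=bot.get_obs();y=o['tcp_rot'][2]
p=ray(c,253,181.5,85.5);a,b=ray(c,193,100,84),ray(c,314,100,84)
d=p[:2]-o['tool_pos'][:2]
print(p,'yaw',np.arctan2(b[0]-a[0],a[1]-b[1]),'tool xy',d@[np.cos(y),np.sin(y)],d@[np.sin(y),-np.cos(y)])
```

```text
[582.63087764  58.23038256  85.5       ] yaw 0.16586638880698842 tool xy -0.7770621172973304 0.14698425660063436
```

Request:
jog_arm(
  targets=[
    {"xyz": [0,0,0.2],"spin": 0},
    {"xyz": [0,0,0.35],"spin": 0},
    {"xyz": [0,0,0.35],"spin": 0},
    {"xyz": [0,0,0.35],"spin": 0},
    {"xyz": [0,0,0.2],"spin": 0},
    {"xyz": [0,0,0.15],"spin": 0},
    {"xyz": [0,0,0.08],"spin": 0},
    {"xyz": [0,0,0],"spin": 0},
    {"xyz": [0,0,0],"spin": 0},
    {"xyz": [0,0,0],"spin": 0},
  ],
)

```text
time: 3.9
tool_pos: [583.8, 58.5, 92.9]
tcp_rot: [3.141, -0.001, 0.165]
contact_force: [-0.2, -0.3, 0.3]
grip_width: 0.5
finger_force: 0.0
```

Run:
```python
from plant import bot
from h import *
o=bot.get_obs();print(o['time'],o['tool_pos'],o['contact_force'])
w=bot.capture('wrist');s=bot.capture('side')
i=cv2.resize(s[110:230,215:345],(520,480),interpolation=cv2.INTER_CUBIC);j=w[60:384,100:400]
j=cv2.resize(j[:, :],(277,300));i=cv2.resize(i,(325,300))
cv2.imwrite('pics/a1.png',cv2.convertScaleAbs(np.hstack([j,i]),alpha=1.3))
```

```text
3.9 [583.8081497   58.50329657  92.92161506] [-0.15216444 -0.33600674  0.29375309]
```

View pics/a1.png

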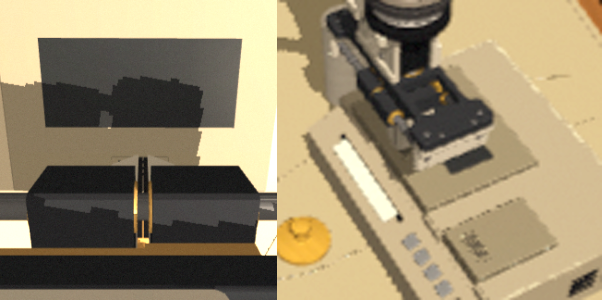

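The left panel shows the fingers centred below the window. In the side panel they hover over the pad, with no contact yet. I'll go down slowly, feeling for contact.

Request:
jog_arm(
  targets=[
    {"xyz": [0,0,0.02],"spin": 0},
    {"xyz": [0,0,0.02],"spin": 0},
    {"xyz": [0,0,0.02],"spin": 0},
    {"xyz": [0,0,0.0125],"spin": 0},
    {"xyz": [0,0,0.0125],"spin": 0},
    {"xyz": [0,0,0.0125],"spin": 0},
    {"xyz": [0,0,0.0125],"spin": 0},
    {"xyz": [0,0,0],"spin": 0},
    {"xyz": [0,0,0],"spin": 0},
    {"xyz": [0,0,0],"spin": 0},
  ],
)

```text
time: 5.25
tool_pos: [583.5, 58.5, 83.5]
tcp_rot: [3.142, -0.0, 0.165]
contact_force: [-1.1, 0.2, 2.5]
grip_width: 0.3
finger_force: 1.0
```

Request:
jog_arm(
  targets=[
    {"xyz": [0,0,0.01],"spin": 0},
    {"xyz": [0,0,0.01],"spin": 0},
    {"xyz": [0,0,0.01],"spin": 0},
    {"xyz": [0,0,0.005],"spin": 0},
    {"xyz": [0,0,0.005],"spin": 0},
    {"xyz": [0,0,0],"spin": 0},
    {"xyz": [0,0,0],"spin": 0},
    {"xyz": [0,0,0],"spin": 0},
    {"xyz": [0,0,0],"spin": 0},
    {"xyz": [0,0,0],"spin": 0},
  ],
)

```text
time: 6.5
tool_pos: [583.5, 58.5, 80.5]
tcp_rot: [3.141, -0.0, 0.165]
contact_force: [-2.0, -0.6, 6.0]
grip_width: 0.4
finger_force: 2.6
```

The force is 6 N at 5 mm down, so the pad is on the rubber and past the release point. Lifting straight up now.

Request:
jog_arm(
  targets=[
    {"xyz": [0,0,-0.05],"spin": 0},
    {"xyz": [0,0,-0.15],"spin": 0},
    {"xyz": [0,0,-0.3],"spin": 0},
    {"xyz": [0,0,-0.4],"spin": 0},
    {"xyz": [0,0,-0.4],"spin": 0},
    {"xyz": [0,0,-0.4],"spin": 0},
    {"xyz": [0,0,-0.3],"spin": 0},
    {"xyz": [0,0,-0.2],"spin": 0},
    {"xyz": [0,0,0],"spin": 0},
    {"xyz": [0,0,0],"spin": 0},
  ],
)

```text
time: 7.75
tool_pos: [583.2, 58.5, 255.7]
tcp_rot: [-3.142, 0.001, 0.165]
contact_force: [-0.1, 0.0, -1.2]
grip_width: 0.7
finger_force: 0.0
```

Request:
jog_arm(
  targets=[
    {"xyz": [-0.2,0,0],"spin": 0},
    {"xyz": [-0.3,0,0],"spin": 0},
    {"xyz": [-0.3,0,0],"spin": 0},
    {"xyz": [-0.2,0,0],"spin": 0},
    {"xyz": [0,0,0],"spin": 0},
    {"xyz": [0,0,0],"spin": 0},
    {"xyz": [0,0,0],"spin": 0},
    {"xyz": [0,0,0],"spin": 0},
    {"xyz": [0,0,0],"spin": 0},
    {"xyz": [0,0,0],"spin": 0},
  ],
)

```text
time: 9.0
tool_pos: [504.6, 45.4, 256.3]
tcp_rot: [3.142, 0.0, 0.165]
contact_force: [0.3, -0.3, 0.0]
grip_width: 0.1
finger_force: 0.0
```

Request:
jog_arm(
  targets=[
    {"xyz": [0,0,0],"spin": 0},
    {"xyz": [0,0,0],"spin": 0},
    {"xyz": [0,0,0],"spin": 0},
    {"xyz": [0,0,0],"spin": 0},
    {"xyz": [0,0,0],"spin": 0},
    {"xyz": [0,0,0],"spin": 0},
    {"xyz": [0,0,0],"spin": 0},
    {"xyz": [0,0,0],"spin": 0},
    {"xyz": [0,0,0],"spin": 0},
    {"xyz": [0,0,0],"spin": 0},
  ],
)

```text
time: 10.25
tool_pos: [504.5, 45.4, 256.3]
tcp_rot: [3.141, 0.0, 0.165]
contact_force: [-0.3, 0.4, -0.2]
grip_width: 0.3
finger_force: 0.0
```

Request:
jog_arm(
  targets=[
    {"xyz": [0,0,0],"spin": 0},
    {"xyz": [0,0,0],"spin": 0},
    {"xyz": [0,0,0],"spin": 0},
    {"xyz": [0,0,0],"spin": 0},
    {"xyz": [0,0,0],"spin": 0},
    {"xyz": [0,0,0],"spin": 0},
    {"xyz": [0,0,0],"spin": 0},
    {"xyz": [0,0,0],"spin": 0},
    {"xyz": [0,0,0],"spin": 0},
    {"xyz": [0,0,0],"spin": 0},
  ],
)

```text
time: 11.5
tool_pos: [504.5, 45.4, 256.3]
tcp_rot: [3.142, 0.0, 0.165]
contact_force: [0.4, -0.4, -0.5]
grip_width: 0.3
finger_force: 0.0
```

Run:
```python
from plant import bot
from h import *
o=bot.get_obs();print(o['time'],o['tool_pos'],o['contact_force'])
w=bot.capture('wrist');s=bot.capture('side')
cv2.imwrite('pics/b1.png',np.hstack([cv2.resize(w,(400,300)),cv2.resize(s[100:310,190:370],(257,300))]))
```

```text
11.5 [504.52670985  45.40116066 256.28765063] [ 0.40037867 -0.35534887 -0.45836242]
```

View pics/b1.png

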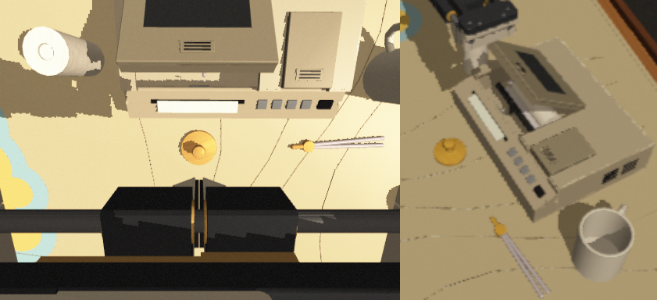

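The paper hatch stands open: its pad is at (197,45) in the left panel and the raised lid at (540,75) in the right. The battery hatch is shut, the loose things look undisturbed and the arm is clear after about 4 s of waiting.

```bash
python3 -c "
from plant import bot
print(bot.close_job())"
```

```text
the job is handed in; nothing more can be done
None
```

The paper hatch is open and stayed open for about 4 s after one gentle press (about 6 N, 5 mm down); the battery hatch is still shut, the loose items look undisturbed, and the job was handed in at about 11.6 s, with no verdict shown.

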